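# Tip the short reels out of a ratcheted twin-bay tray

## Task

Slide the open wooden box up against the base of the reel tipper, centred in front of it, so that it stands under the tray's lip. Then press the pawl's thumb pad to let the tray sink until the three short reels have rolled out of the open bay into the box, and let the pawl drop back into the toothed wheel in time, so that it holds the tray there with the two long reels still behind their sill in the other bay. Leave the other things on the table where they are.

Things in the scene. Friction and masses are not known exactly. Their poses are not given: they have to be found in the camera images.
- stand: Reel tipper's wooden stand, fixed. Origin on the table under the shaft, at mid-width of the tray; x along the shaft (160 mm up) towards the toothed wheel, the tray tips to -y, z up. Base board x -70 to 90, y -35 to 85 mm, 12 mm thick. Upright cheeks 8 mm thick at x = -53 and 53 mm, y -25 to 55, 188 mm high (by the wheel 227 mm high, its top arm reaching y = -55).
- base_edge (a point): On the top of the straight front edge (y = -35 mm) of the stand's base, midway under the tray: the box belongs against this edge, centred on this point, its centre then 75 mm in front (to the stand's -y).
- tray (a joint): Angle of tray, drum and toothed wheel, one piece on the shaft (rad): 0 = as found, nearly level, held by the pawl; grows as the lip sinks to the stand's -y side. With the pawl lifted it sinks by its own weight, damped, at about 0.1 to 0.3 rad/s; once the pawl is dropped it sinks at most one more tooth. 24 teeth: it is held at multiples of 0.262 rad. Stop at 1.75.
- pawl (a joint): Angle of the steel pawl (rad): 0 (within 0.03) with its nose seated in the wheel, positive when lifted; clear of the teeth above 0.17; stop at 0.42. A light spring drops it when let go. Pivot parallel to the shaft, in the stand's frame at x 72, y -45, z 213 mm: a see-saw, nose 42 mm to +y, thumb pad 52 mm to -y.
- pawl_pad (a point): Centre of the top of the pawl's thumb pad, a flat steel plate 28 x 28 mm, about 219 mm above the table, free from above. Pressing it straight down 9 mm (some 3 to 8 N) lifts the nose clear; 12 to 14 mm is a good stroke, 20 mm the stop.
- pawl_nose (a point): The pawl's nose, a 5 mm round edge on top of the toothed wheel (96 mm across, 12 mm thick, teeth 9 mm deep).
- tray_lip (a point): Middle of the open bay's lip, the edge over which the short reels leave; moves with the tray. The plywood tray is 90 mm wide, reaches 99 mm in front of the shaft, has walls 32 mm high and two bays side by side.
- open_bay (a point): Middle of the floor of the open bay (34 mm wide, no sill, on the side away from the wheel); moves with the tray. The short reels roll out at about 0.2 to 0.35 rad of tray angle.
- sill_bay (a point): Middle of the floor of the other bay (44 mm wide in x, 105 mm long in y, next to the wheel), closed at the lip by a 7 mm sill; its axes are the tray's and move with it. Beyond a tray angle of about 1.2 rad the long reels roll over the sill.
- catch_box: Loose open wooden box, 150 x 150 mm outside, 45 mm high, walls and floor 8 mm thick, 0.25 to 0.5 kg. Origin at the centre of its underside, x and y square to its sides. Found 90 to 150 mm short of its place, askew by up to 0.3 rad and up to 50 mm to one side.
- short1: Short wooden reel, 28 mm long, 24 mm across its flanges, lying along x in the open bay (34 mm wide). Origin at its centre, x along it.
- short2: As short1.
- short3: As short1.
- long1: Long wooden reel, 38 mm long, 24 mm across its flanges, lying along x in the bay with the sill. Origin at its centre, x along it.
- long2: As long1.
- glue: Bystander: white glue bottle, 48 mm across, 110 mm high, behind the stand. Origin under its centre.
- jar: Bystander: glass jar, 60 mm across, 75 mm high, beyond the stand. Origin under its centre.
- mug: Bystander: white mug, 76 mm across plus handle, 85 mm high. Origin under its centre.
- dispenser: Bystander: black tape dispenser, 55 x 130 mm, 84 mm high. Origin under its centre.
Mind the look-alikes: they are no part of the job. There is more than one size of the catch_box; the job needs the larger.

How it is judged:
On the way, in this order (a step that is already met when the one before it is completed fails the run):
1. the box is up against the stand's base, centred under the lip (gap under 25 mm, within 30 mm sideways), with the tray still up (x of catch_box in the frame of stand between -0.03 and 0.03 m and y of catch_box in the frame of stand above -0.135 m and value of joint tray below 0.12 rad), for 0.2 s.
2. the pawl is held clear of the wheel and the tray has sunk (value of joint each of pawl, tray above 0.15 rad), for 0.05 s.
At the end, for the whole second after the job is handed in: The three short reels lie at rest in the box; the box stands against the stand's base (gap under 25 mm, centred within 30 mm); both long reels are still in the bay with the sill; the pawl is dropped (below 0.07 rad) and holds the tray tipped (above 0.2 rad) and still (x of short1 in the frame of catch_box between -0.068 and 0.068 m and y of short1 in the frame of catch_box between -0.068 and 0.068 m and z of short1 in the frame of catch_box between 0 and 0.045 m and linear speed of each of short1, short2, short3 below 0.05 m/s and x of short2 in the frame of catch_box between -0.068 and 0.068 m and y of short2 in the frame of catch_box between -0.068 and 0.068 m and z of short2 in the frame of catch_box between 0 and 0.045 m and x of short3 in the frame of catch_box between -0.068 and 0.068 m and y of short3 in the frame of catch_box between -0.068 and 0.068 m and z of short3 in the frame of catch_box between 0 and 0.045 m and x of long1 in the frame of sill_bay between -0.024 and 0.024 m and y of long1 in the frame of sill_bay between -0.056 and 0.058 m and z of long1 in the frame of sill_bay between 0 and 0.03 m and x of long2 in the frame of sill_bay between -0.024 and 0.024 m and y of long2 in the frame of sill_bay between -0.056 and 0.058 m and z of long2 in the frame of sill_bay between 0 and 0.03 m and value of joint pawl below 0.07 rad and velocity of joint tray between -0.03 and 0.03 rad/s and value of joint tray above 0.2 rad and linear speed of catch_box below 0.02 m/s and x of catch_box in the frame of stand between -0.03 and 0.03 m and y of catch_box in the frame of stand above -0.135 m); the robot touches nothing.
It fails at once if a bystander (glue bottle, jar, mug, dispenser) is moved by more than 40 mm (distance of any of glue, jar, mug, dispenser from where it was at the start of the episode above 0.04 m).
It also fails if it takes over 54 s, if anything falls off the work surface, if the arm or the gripper's body presses on something with over 40 N, if the wrist force passes 120 N, or if a joint passes its speed limit or range.

## Robot

A 6-joint arm with a two-finger parallel gripper is mounted at the origin on the work surface. World frame = base frame: x ahead of the robot, y to its left, z up, the work surface at z = 0. Lengths are in m, angles in rad, forces in N, time in s.
With the tool pointing down it reaches from about 0.35 to 0.85 m from the base axis. Payload 8.1 kg.
Tool frame: the origin (TCP) lies on the centre line of the jaws, within the pads' length; the fingertips stand robot.tips_ahead ahead of it and the grasp point (between the pads) lies 8 mm behind it (robot.tips_ahead is the distance from the TCP to the fingertips, in m); z points along the fingers, y is the direction in which the jaws open and shut (so a half turn about z gives the same grasp; the last joint's range is limited). The gripper opens to 93 mm and grips with 3 to 60 N. Pads are 15 mm wide; open, the fingers measure 128 mm over their backs; the gripper's body (75 mm by 188 mm) begins 65 mm behind the grasp point.
Start: joints at [1.147, 0.13, 1.488, -0, 1.523, -0.085], TCP at [0.199, 0.566, 0.23] pointing down, gripper open.
Joint ranges: [-2.96, 2.96], [-0.89, 2.26], [0.02, 2.5], [-1.34, 4.48], [0, 2.73], [-2.66, 2.66]. Speed limits (rad/s): [2.39, 2.39, 2.79, 3.14, 3.14, 3.14].

## Interface

Orientations are given as a rotation vector (axis times angle).
In Python, from plant import monitor, eyes, job, robot gives the robot as it stands.
- The arm moves only by the tool servo_tool, never from a script. Its argument "plan" is a list that holds one entry, the list of rows, each a list of 7 numbers: the closure, from -1 (fully open) to 1 (shut), so that 0 is half open, then the shift along the world's x, y, z in mm, then the turn, a rotation vector about the world's x, y, z in rad. In form: [[[hand, dx, dy, dz, ax, ay, az], ...]]. A call has 1 to 12 rows; each row shifts and turns the commanded pose from where the row before left it; what a row does not reach is not made up. A row lasts 1/10 s, in which the tool goes at most 50 mm and 8.59 degrees, less where a joint would pass 70% of its speed; a pose out of reach is approached as far as the arm can. A call with a gripper value outside its range is refused whole. The fingers move at their own pace and stop on an object; "force" is the grip in N (left out, the last holds). Time passes only in rows, so rows that do not move let the fingers close. It gives the time, the measured TCP pose, the force and the opening at its end, in the units of the state.
- monitor.read_state(): the state, without advancing time (a new reading comes with each control period).
- eyes.read_camera(name): name is "side" or "top"; returns the picture (384x512x3 uint8, red, green, blue); there is no depth.
- eyes.camera_info(name): a dict with "mtx" (3x3 intrinsics, pixels), "D" ([k1, k2, p1, p2, k3] as OpenCV has them; the pictures are not rectified), "R" (3x3) and "t" (3): a world point X has camera coordinates R X + t. Camera axes: x right, y down, z forward; pixel columns grow to the right and rows downward; lengths in m; the calibration is good to about 2 mm. A picture is of the moment at which its call begins. camera_info takes no time and is no camera call.
- job.close_job(): hands the job in, once; it reports no verdict.
The state is a dict: "t": time; "q": joint angles; "dq": joint speeds; "joint_torque": joint torques, N m; "tool_pos": TCP position; "orientation": TCP orientation; "force": force on the tool from outside, world axes, zero at the start; "wrist_torque": the same for the moment, N m; "opening": finger opening in m.
Only numpy, scipy, OpenCV 4.12 (cv2) and the standard library are available. Lean on these libraries where they do the work, as an engineer would, in place of code of your own. Each camera call takes 0.05 s, during which the arm holds its last target. There are 200 camera calls.

## Working session

There is one attempt and no reset: what is moved stays moved. The work goes in short steps, Python scripts to look and compute and a tool call to move; the robot and the scene stay as the last step left them, time stands still between calls to the robot, and variables do not carry over. Pictures are saved under pics/ and viewed, about 8 in all and at most 12, crops included, and the job is handed in when it is done.

Besides the shell and the picture viewer there is one more tool, called after ">>>" as name(argument=value, ...), one argument or row to a line, values as JSON. servo_tool: Moves the arm, as the interface text tells. Its arguments: {"type":"object","properties":{"plan":{"type":"array"},"force":{"type":"number"}},"required":["plan"]}

```bash
mkdir -p pics
cat > h.py <<'E'
import numpy as np, cv2
from plant import monitor, eyes, job, robot
def shot(n,f):
    im=eyes.read_camera(n); cv2.imwrite('pics/'+f,im[:,:,::-1]); return im
def ray(n,u,v):
    c=eyes.camera_info(n); R=np.array(c['R']);t=np.array(c['t'])
    p=cv2.undistortPoints(np.array([[[u,v]]],float),np.array(c['mtx']),np.array(c['D']))[0,0]
    return -R.T@t, R.T@np.array([p[0],p[1],1])
def atz(n,u,v,z):
    o,d=ray(n,u,v); return o+d*(z-o[2])/d[2]
def proj(n,P):
    c=eyes.camera_info(n); R=np.array(c['R'])
    return cv2.projectPoints(np.array(P,float).reshape(-1,3),cv2.Rodrigues(R)[0],np.array(c['t'],float),np.array(c['mtx']),np.array(c['D']))[0].reshape(-1,2)
def crop(im,f,x0,x1,y0,y1,k): cv2.imwrite('pics/'+f,cv2.resize(im[y0:y1,x0:x1,::-1],None,fx=k,fy=k,interpolation=cv2.INTER_CUBIC))
E
python3 - <<'E'
from h import *
a=shot('top','t0.png');b=shot('side','s0.png')
print(monitor.read_state(),robot.tips_ahead)
for n in('top','side'):
    o,d=ray(n,256,192);print(n,o,d)
E
```

```text
{'t': 0.1, 'q': array([ 1.14662435e+00,  1.31086664e-01,  1.48914801e+00, -2.23903272e-05,
        1.52301153e+00, -8.54133942e-02]), 'dq': array([ 0.00046251, -0.00209092, -0.00174601, -0.00096317,  0.00133962,
       -0.00099782]), 'joint_torque': array([ 1.38950520e-03, -5.61338782e+01, -4.93096876e+01,  7.70312408e-02,
        2.91214942e-02, -2.66325424e-05]), 'tool_pos': array([0.19918133, 0.56545364, 0.22870401]), 'orientation': array([-5.29511555e-01, -3.09624499e+00,  2.52207294e-03]), 'force': array([ 0.7875685 ,  0.17589098, -0.16710942]), 'wrist_torque': array([-0.02958369, -0.0104264 , -0.00551613]), 'opening': 0.09311641350037013} 0.011
top [ 0.43274616 -0.0691783   1.15926841] [ 0.12971509 -0.00727491 -0.99178107]
side [0.40129007 0.74687976 1.11076012] [ 0.1018624  -0.64734693 -0.75541253]
```

View pics/t0.png

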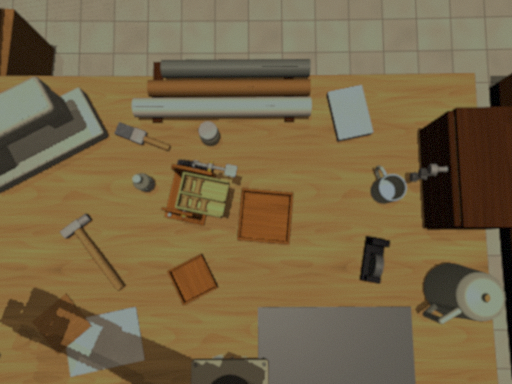

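View pics/s0.png

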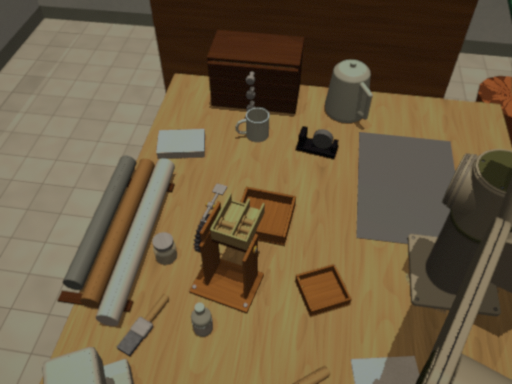

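The top view shows the larger box at about (266,216) and the small look-alike at (193,278). The tipper is at (200,190), with its wheel to world +x and the tray tipping to image right (world -y). I'll enlarge both views.

Run:
```python
from h import *
a=cv2.imread('pics/t0.png')[:,:,::-1];b=cv2.imread('pics/s0.png')[:,:,::-1]
x=cv2.resize(a[145:265,150:310],None,fx=5,fy=5,interpolation=cv2.INTER_CUBIC)
cv2.imwrite('pics/t0c.png',x[:,:,::-1])
x=cv2.resize(b[170:320,160:320],None,fx=4,fy=4,interpolation=cv2.INTER_CUBIC)
cv2.imwrite('pics/s0c.png',np.clip(x[:,:,::-1]*1.3,0,255))
```

```text
[ WARN:0@0.865] global loadsave.cpp:1063 imwrite_ Unsupported depth image for selected encoder is fallbacked to CV_8U.
```

View pics/t0c.png

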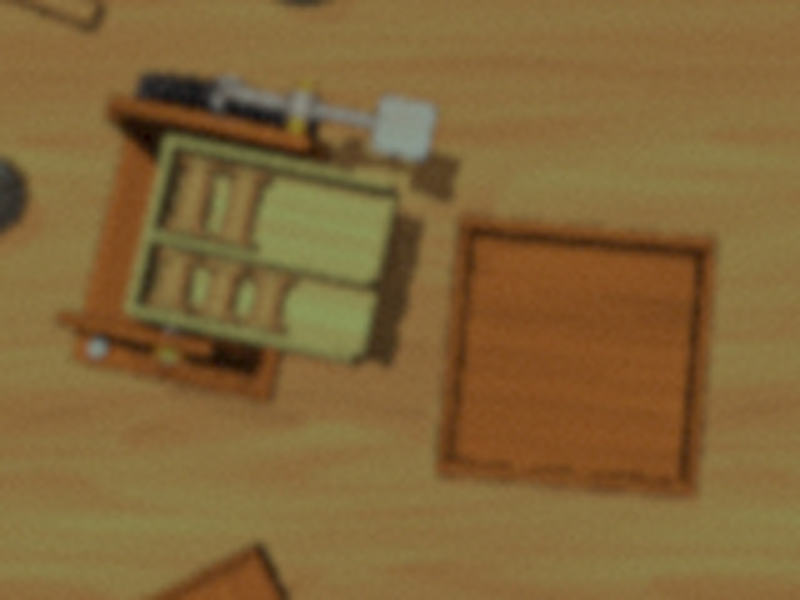

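View pics/s0c.png

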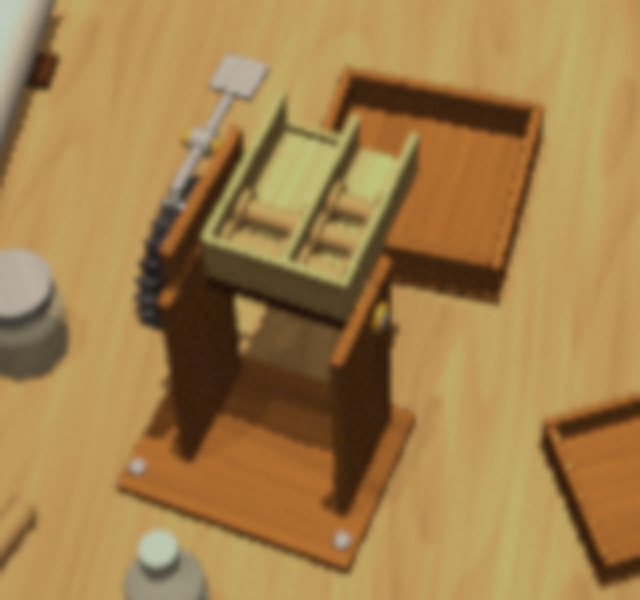

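```bash
cat >> h.py <<'E'
from scipy.optimize import least_squares
def T(p,P):
    c,s=np.cos(p[2]),np.sin(p[2]); P=np.array(P,float)/1000
    return np.c_[p[0]+c*P[:,0]-s*P[:,1],p[1]+s*P[:,0]+c*P[:,1],P[:,2]]
def fit(obs,p0):
    f=lambda p:np.concatenate([proj(n,T(p,[P]))[0]-uv for n,P,uv in obs])
    r=least_squares(f,p0,loss='soft_l1'); return r.x,f(r.x).reshape(-1,2).round(1)
tc=lambda u,v:np.array([150+(u+.5)/5-.5,145+(v+.5)/5-.5])
sc=lambda u,v:np.array([160+(u+.5)/4-.5,170+(v+.5)/4-.5])
E
cat > m.py <<'E'
from h import *
st=[('top',(-70,-35,12),tc(270,395)),('top',(72,-97,219),tc(405,128)),('side',(90,85,12),sc(122,480)),('side',(-70,85,12),sc(349,562)),('side',(-70,-35,12),sc(413,413)),('side',(72,-97,219),sc(240,76)),('top',(-70,85,12),tc(75,355))]
p,r=fit(st,[0.45,0.1,0.2]);print('stand',p,r.tolist())
h=75
bx=[('top',(-h,h,45),tc(438,472)),('top',(h,h,45),tc(460,217)),('top',(h,-h,45),tc(716,237)),('top',(-h,-h,45),tc(695,494)),
('side',(h,-h,45),sc(348,68)),('side',(-h,-h,45),sc(543,105)),('side',(-h,h,45),sc(502,264))]
b,r=fit(bx,[0.45,-0.1,0]);print('box',b,r.tolist())
c,s=np.cos(p[2]),np.sin(p[2]);d=b[:2]-p[:2]
print('box in stand',c*d[0]+s*d[1],-s*d[0]+c*d[1],b[2]-p[2])
print('pad',T(p,[(72,-97,219)]),'goal',T(p,[(0,-110,0)]),'tiles lip',T(p,[(0,-99,160)]))
st=monitor.read_state();print(st['t'])
E
python3 m.py
```

```text
stand [ 0.56258147  0.09433753 -0.22677463] [[0.4, 1.3], [0.8, -0.4], [-2.0, 0.5], [-0.5, 1.3], [1.1, -0.5], [-0.1, -0.5], [-0.4, 0.5]]
box [ 0.51101576 -0.1027655  -0.09325739] [[-0.6, 0.4], [-0.3, -0.8], [0.4, -0.4], [0.7, 0.5], [-1.1, -0.6], [0.8, -0.3], [0.2, 1.4]]
box in stand -0.005929609983862834 -0.20365035131257858 0.13351724092359818
pad [[ 0.61092894 -0.01636713  0.219     ]] goal [[ 0.53784952 -0.0128461   0.        ]] tiles lip [[ 0.54032271 -0.00212774  0.16      ]]
0.1
```

>>> servo_tool(
  plan=[
    [[-1, 0, 0, 45, 0, 0, 0], [-1, 0, 0, 45, 0, 0, 0], [-1, 18, -41, 41, 0, 0, -0.13], [-1, 18, -41, 0, 0, 0, -0.13], [-1, 18, -41, 0, 0, 0, -0.13], [-1, 18, -41, 0, 0, 0, -0.13], [-1, 18, -41, 0, 0, 0, -0.13], [-1, 18, -41, 0, 0, 0, -0.13], [-1, 18, -41, 0, 0, 0, -0.13], [-1, 18, -41, 0, 0, 0, -0.13], [-1, 18, -41, 0, 0, 0, -0.13], [-1, 18, -41, 0, 0, 0, -0.13]],
  ],
)

```text
t: 1.3
tool_pos: [0.3763, 0.1614, 0.3532]
orientation: [-2.301, -2.139, 0.0]
force: [1.1, 0.4, 0.1]
opening: 0.0931
```

>>> servo_tool(
  plan=[
    [[-1, 15, -45, 0, 0, 0, -0.025], [-1, 15, -45, 0, 0, 0, 0], [-1, 15, -45, 0, 0, 0, 0], [-1, 15, -45, 0, 0, 0, 0], [-1, 15, -45, 0, 0, 0, 0], [-1, 15, -45, 0, 0, 0, 0], [-1, 16, -47, 0, 0, 0, 0], [-1, 16, -47, 0, 0, 0, 0], [-1, 0, 0, 0, 0, 0, 0], [-1, 0, 0, 0, 0, 0, 0], [-1, 0, 0, 0, 0, 0, 0]],
  ],
)

```text
t: 2.4
tool_pos: [0.498, -0.2, 0.3533]
orientation: [-2.321, -2.116, -0.0]
force: [-0.8, 0.1, -0.3]
opening: 0.0934
```

>>> servo_tool(
  plan=[
    [[-1, 3, -8, -46, 0, 0, 0], [-1, 0, 0, -46, 0, 0, 0], [-1, 0, 0, -46, 0, 0, 0], [-1, 0, 0, -46, 0, 0, 0], [-1, 0, 0, -46, 0, 0, 0], [-1, 0, 0, -46, 0, 0, 0], [-1, 0, 0, -36, 0, 0, 0], [-1, 0, 0, -10, 0, 0, 0], [-1, 0, 0, 0, 0, 0, 0], [-1, 0, 0, 0, 0, 0, 0]],
  ],
)

```text
t: 3.4
tool_pos: [0.5029, -0.2091, 0.0339]
orientation: [2.319, 2.115, 0.002]
force: [0.1, 0.0, -0.3]
opening: 0.093
```

Run:
```python
from h import *
s=monitor.read_state();print(s['t'],s['tool_pos'],s['force'])
a=shot('top','t1.png');x=cv2.resize(a[145:295,150:350],None,fx=4,fy=4,interpolation=cv2.INTER_CUBIC)
cv2.imwrite('pics/t1c.png',x[:,:,::-1])
```

```text
3.4 [ 0.50285739 -0.20905216  0.0339269 ] [ 0.11042385  0.04344489 -0.33231377]
```

View pics/t1c.png

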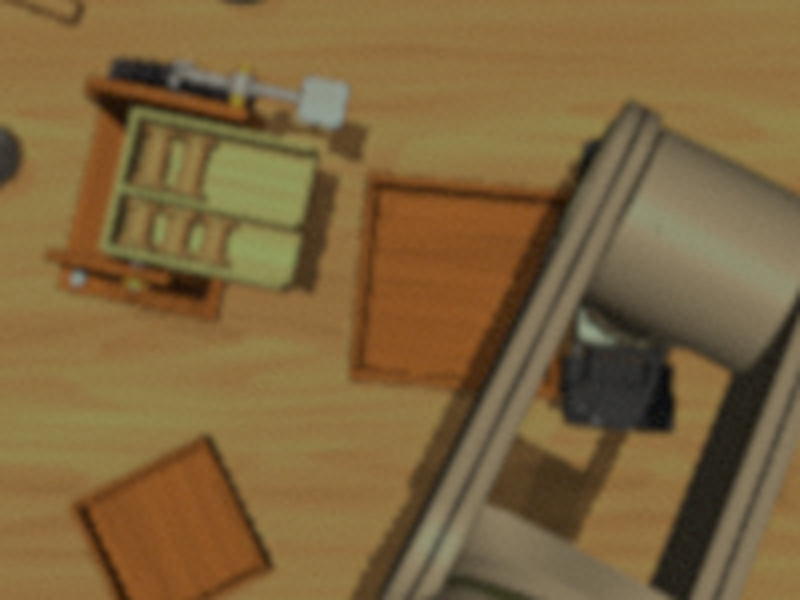

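>>> servo_tool(
  plan=[
    [[-1, 1.8, 7.8, 0, 0, 0, 0], [-1, 1.8, 7.8, 0, 0, 0, 0], [-1, 1.8, 7.8, 0, 0, 0, 0], [-1, 1.3, 7.9, 0, 0, 0, -0.015], [-1, 1.3, 7.9, 0, 0, 0, -0.015], [-1, 1.3, 7.9, 0, 0, 0, -0.015], [-1, 1.3, 7.9, 0, 0, 0, -0.015], [-1, 1.3, 7.9, 0, 0, 0, -0.015], [-1, 1.3, 7.9, 0, 0, 0, -0.015], [-1, 1.3, 7.9, 0, 0, 0, -0.015], [-1, 1.3, 7.9, 0, 0, 0, -0.015], [-1, 1.3, 7.9, 0, 0, 0, -0.015]],
  ],
)

```text
t: 4.65
tool_pos: [0.5183, -0.1137, 0.0313]
orientation: [-2.461, -1.953, 0.0]
force: [-1.2, -2.9, 2.0]
opening: 0.093
```

>>> servo_tool(
  plan=[
    [[-1, 0.9, 3.9, 0, 0, 0, 0], [-1, 0.9, 3.9, 0, 0, 0, 0], [-1, 0.9, 3.9, 0, 0, 0, 0], [-1, 0, 0, 0, 0, 0, 0]],
  ],
)

```text
t: 5.05
tool_pos: [0.521, -0.102, 0.0312]
orientation: [-2.459, -1.954, -0.0]
force: [0.9, -1.0, 0.8]
opening: 0.093
```

>>> servo_tool(
  plan=[
    [[-1, 0.7, 2.9, 0, 0, 0, 0], [-1, 0.7, 2.9, 0, 0, 0, 0], [-1, 0, 0, 0, 0, 0, 0]],
  ],
)

```text
t: 5.35
tool_pos: [0.5224, -0.0964, 0.0312]
orientation: [-2.459, -1.954, -0.0]
force: [-0.2, -0.4, 0.0]
opening: 0.0925
```

>>> servo_tool(
  plan=[
    [[-1, 0.4, 1.9, 0, 0, 0, 0], [-1, 0, 0, 0, 0, 0, 0]],
  ],
)

```text
t: 5.55
tool_pos: [0.5228, -0.0948, 0.0314]
orientation: [-2.46, -1.954, -0.0]
force: [-0.4, -0.1, 0.1]
opening: 0.0931
```

>>> servo_tool(
  plan=[
    [[-1, 0.4, 1.9, 0, 0, 0, 0], [-1, 0.4, 1.9, 0, 0, 0, 0]],
  ],
)

```text
t: 5.75
tool_pos: [0.5237, -0.0944, 0.032]
orientation: [2.455, 1.953, -0.006]
force: [-5.8, -23.0, 2.7]
opening: 0.093
```

>>> servo_tool(
  plan=[
    [[-1, 0.4, 1.9, 0, 0, 0, 0]],
  ],
)

```text
t: 5.85
tool_pos: [0.5238, -0.0942, 0.0323]
orientation: [2.452, 1.953, -0.009]
force: [-7.6, -31.1, 6.1]
opening: 0.0931
```

Run:
```python
from h import *
s=monitor.read_state();print(s['t'],s['tool_pos'],s['force'])
a=shot('top','t2.png');b=shot('side','s2.png')
f=lambda im:cv2.resize(im,None,fx=4,fy=4,interpolation=cv2.INTER_CUBIC)[:,:,::-1]
cv2.imwrite('pics/c2.png',np.hstack([f(a[150:260,155:255]),f(b[180:290,190:290])]))
```

```text
5.85 [ 0.52381899 -0.09419102  0.03232454] [ -7.60979243 -31.09527378   6.10527193]
```

View pics/c2.png

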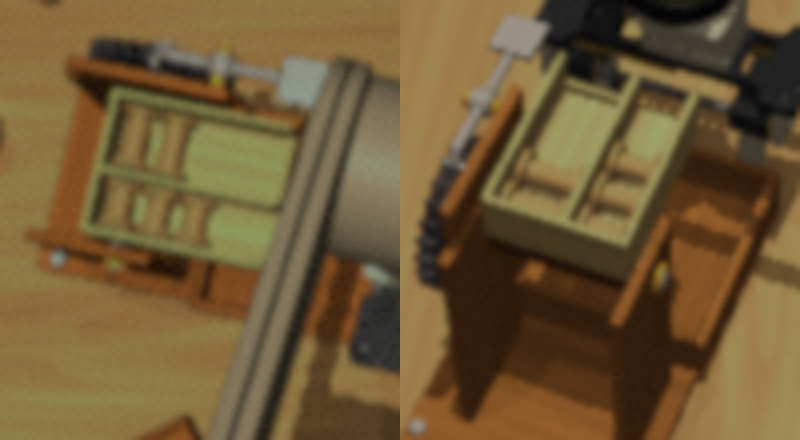

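>>> servo_tool(
  plan=[
    [[-1, -2, -9, 0, 0, 0, 0], [-1, -9, -39, 0, 0, 0, 0], [1, 0, 0, 46, 0, 0, 0], [1, 0, 0, 46, 0, 0, 0], [1, 0, 0, 46, 0, 0, 0], [1, 0, 0, 46, 0, 0, 0], [1, 0, 0, 46, 0, 0, 0], [1, -10, -45, 10, 0, 0, 0], [1, -10, -45, 0, 0, 0, 0], [1, -10, -45, 0, 0, 0, 0], [1, 0, 0, 0, 0, 0, 0], [1, 0, 0, 0, 0, 0, 0]],
  ],
)

```text
t: 7.15
tool_pos: [0.4826, -0.2728, 0.2711]
orientation: [-2.461, -1.951, -0.001]
force: [0.2, 0.5, 0.1]
opening: 0.0178
```

Run:
```python
from h import *
s=monitor.read_state();print(s['t'],s['tool_pos'],s['force'],s['opening'])
a=shot('top','t3.png');b=shot('side','s3.png')
f=lambda im,k:cv2.resize(im,None,fx=k,fy=k,interpolation=cv2.INTER_CUBIC)[:,:,::-1]
cv2.imwrite('pics/c3.png',np.hstack([f(a[150:250,160:260],4),f(b[180:280,200:300],4)]))
```

```text
7.15 [ 0.4826308  -0.27280248  0.27109283] [0.21429365 0.51722606 0.10029215] 0.01778426832221745
```

View pics/c3.png

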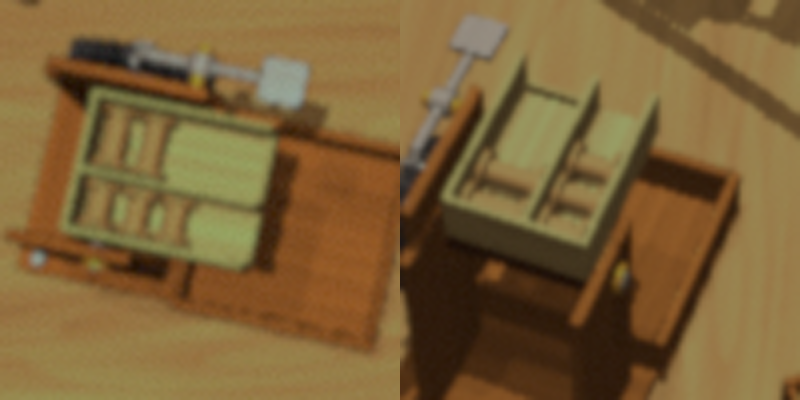

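Run:
```python
from h import *
p=[.5626,.0943,-.2268];R=np.array([[np.cos(p[2]),np.sin(p[2])],[-np.sin(p[2]),np.cos(p[2])]])
P=atz('top',252.6,237.1,.045);print('corner in stand',R@(P[:2]-p[:2]))
P=atz('top',204.6,225.4,.045);print('corner2',R@(P[:2]-p[:2]))
P=atz('side',200+(340-.5)/4,180+(175-.5)/4,.045);print('far corner',R@(P[:2]-p[:2]))
o,d=ray('top',230.4,170.1);q,e=ray('side',219.1,188.6)
k=np.linalg.lstsq(np.c_[d,-e],q-o,rcond=None)[0];print(o+d*k[0],q+e*k[1],atz('top',230.4,170.1,.219),atz('side',219.1,188.6,.219))
```

```text
corner in stand [-0.07414067 -0.18225332]
corner2 [-0.07148221 -0.04149705]
far corner [-0.07414896 -0.18105018]
[ 0.61005805 -0.01401033  0.21947166] [ 0.61147641 -0.01393693  0.21974357] [ 0.61014704 -0.01398264  0.219     ] [ 0.61165182 -0.01457185  0.219     ]
```

>>> servo_tool(
  plan=[
    [[1, 18.3, 36.8, 0, 0, 0, 0], [1, 18.3, 36.8, 0, 0, 0, 0], [1, 18.3, 36.8, 0, 0, 0, 0], [1, 18.3, 36.8, 0, 0, 0, 0], [1, 18.3, 36.8, 0, 0, 0, 0], [1, 18.3, 36.8, 0, 0, 0, 0], [1, 18.3, 36.8, 0, 0, 0, 0], [1, 0, 0, -15, 0, 0, 0], [1, 0, 0, -16, 0, 0, 0], [1, 0, 0, 0, 0, 0, 0], [1, 0, 0, 0, 0, 0, 0]],
  ],
)

```text
t: 8.35
tool_pos: [0.6101, -0.0153, 0.2394]
orientation: [-2.459, -1.952, 0.003]
force: [-0.3, 0.3, -0.3]
opening: 0.0002
```

>>> servo_tool(
  plan=[
    [[1, 1, 0, -5, 0, 0, 0], [1, 0, 0, -4, 0, 0, 0], [1, 0, 0, 0, 0, 0, 0]],
  ],
)

```text
t: 8.65
tool_pos: [0.6118, -0.0152, 0.2309]
orientation: [-2.46, -1.953, 0.001]
force: [-0.7, -0.1, -0.3]
opening: 0.0001
```

>>> servo_tool(
  plan=[
    [[1, 0, 0, -5, 0, 0, 0], [1, 0, 0, -5, 0, 0, 0], [1, 0, 0, -4, 0, 0, 0], [1, 0, 0, 0, 0, 0, 0], [1, 0, 0, 0, 0, 0, 0], [1, 0, 0, 0, 0, 0, 0], [1, 0, 0, 0, 0, 0, 0], [1, 0, 0, 0, 0, 0, 0], [1, 0, 0, 0, 0, 0, 0], [1, 0, 0, 0, 0, 0, 0]],
  ],
)

```text
t: 9.65
tool_pos: [0.6121, -0.0146, 0.2174]
orientation: [2.46, 1.954, -0.0]
force: [-0.5, -0.8, -0.0]
opening: 0.0007
```

Run:
```python
from h import *
s=monitor.read_state();print(s['t'],s['tool_pos'],s['force'],s['opening'])
b=shot('side','s4.png')
f=lambda im,k:cv2.resize(im,None,fx=k,fy=k,interpolation=cv2.INTER_CUBIC)[:,:,::-1]
a=cv2.imread('pics/s3.png')[:,:,::-1]
cv2.imwrite('pics/c4.png',np.hstack([f(a[180:280,200:300],4),f(b[180:280,200:300],4)]))
```

```text
9.65 [ 0.6121163  -0.01463562  0.21743079] [-0.4932178 -0.7696786 -0.0152168] 0.0006981744228601276
```

View pics/c4.png

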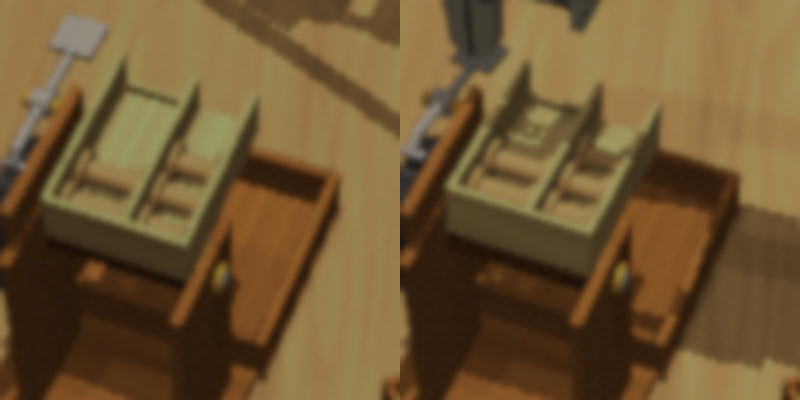

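>>> servo_tool(
  plan=[
    [[1, 0, 0, 0, 0, 0, 0], [1, 0, 0, 0, 0, 0, 0], [1, 0, 0, 0, 0, 0, 0], [1, 0, 0, 0, 0, 0, 0]],
  ],
)

```text
t: 10.1
tool_pos: [0.6121, -0.0147, 0.2174]
orientation: [2.46, 1.954, 0.0]
force: [-1.3, -1.2, 1.1]
opening: 0.0009
```

```bash
cat > ang.py <<'E'
from h import *
import sys
p=[.5626,.0943,-.2268]
s=monitor.read_state();print(s['t'],s['tool_pos'],s['force'])
b=shot('side',sys.argv[1])
g=lambda im:cv2.cvtColor(np.ascontiguousarray(im),cv2.COLOR_RGB2GRAY)
A=g(cv2.imread('pics/s3.png')[:,:,::-1])
def pt(P,a): # tray point rotated by a, lip (-y) sinks
    y,z=P[1],P[2]-160;c,s=np.cos(a),np.sin(a)
    return proj('side',T(p,[(P[0],c*y-s*z,160+s*y+c*z)]))[0]
for name,P in {'Llip':(43,-99,180),'Mlip':(-2,-99,180),'Rlip':(-43,-99,180)}.items():
    print(name,[(a,pt(P,a).round(1).tolist()) for a in (0,.1,.2,.3,.5)])
for nm,(u,v) in {'L':(231,195),'M':(248,202),'R':(263,206)}.items():
    for im,l in ((g(cv2.imread('pics/s4.png')[:,:,::-1]),'s4'),(g(b),'now')):
        t=A[v-5:v+6,u-5:u+6];w=im[v-12:v+30,u-12:u+13]
        m=cv2.matchTemplate(w,t,cv2.TM_CCOEFF_NORMED);_,q,_,x=cv2.minMaxLoc(m)
        print(nm,l,(x[0]-7,x[1]-7),round(q,2))
E
python3 ang.py s5.png
```

```text
10.1 [ 0.61211433 -0.01466832  0.21741486] [-1.31174336 -1.21629079  1.06570178]
Llip [(0, [231.5, 201.2]), (0.1, [231.9, 203.3]), (0.2, [232.1, 205.7]), (0.3, [232.2, 208.4]), (0.5, [231.9, 214.4])]
Mlip [(0, [248.3, 206.4]), (0.1, [248.6, 208.5]), (0.2, [248.7, 210.9]), (0.3, [248.7, 213.6]), (0.5, [248.2, 219.6])]
Rlip [(0, [263.9, 211.2]), (0.1, [264.0, 213.3]), (0.2, [264.1, 215.7]), (0.3, [264.0, 218.4]), (0.5, [263.3, 224.4])]
L s4 (1, -1) 0.96
L now (1, 2) 0.95
M s4 (1, -2) 0.93
M now (1, 1) 0.79
R s4 (1, 1) 0.97
R now (2, 3) 0.87
```

>>> servo_tool(
  plan=[
    [[1, 0, 0, 0, 0, 0, 0], [1, 0, 0, 0, 0, 0, 0], [1, 0, 0, 0, 0, 0, 0], [1, 0, 0, 0, 0, 0, 0], [1, 0, 0, 0, 0, 0, 0], [1, 0, 0, 0, 0, 0, 0], [1, 0, 0, 0, 0, 0, 0]],
  ],
)

```text
t: 10.85
tool_pos: [0.6121, -0.0147, 0.2174]
orientation: [-2.46, -1.954, 0.0]
force: [-0.5, -0.6, -0.1]
opening: 0.0007
```

```bash
python3 ang.py s6.png | sed '2,4d'
python3 - <<'E'
import cv2,numpy as np
f=lambda n:cv2.resize(cv2.imread(n)[180:280,200:300],None,fx=4,fy=4,interpolation=cv2.INTER_CUBIC)
cv2.imwrite('pics/c6.png',np.hstack([f('pics/s5.png'),f('pics/s6.png')]))
E
```

```text
10.85 [ 0.61210485 -0.01467066  0.21737093] [-0.50303902 -0.60536716 -0.12514761]
L s4 (1, -1) 0.96
L now (2, 4) 0.92
M s4 (1, -2) 0.93
M now (2, 2) 0.89
R s4 (1, 1) 0.97
R now (2, 4) 0.89
```

View pics/c6.png

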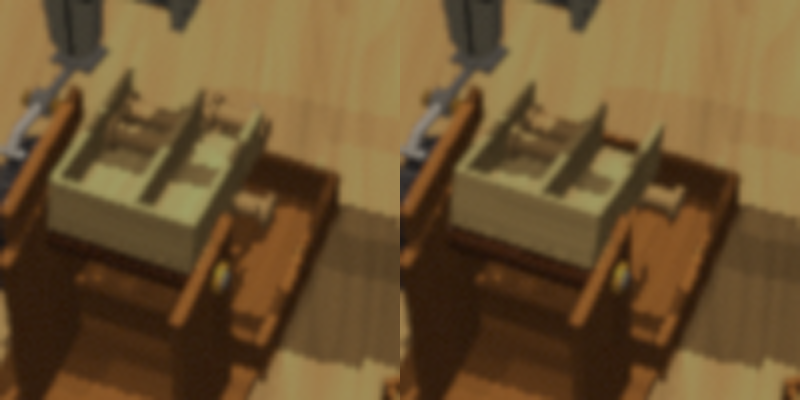

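>>> servo_tool(
  plan=[
    [[1, 0, 0, 0, 0, 0, 0], [1, 0, 0, 0, 0, 0, 0], [1, 0, 0, 30, 0, 0, 0], [1, 0, 0, 40, 0, 0, 0], [1, 0, 0, 40, 0, 0, 0], [1, -10, -45, 10, 0, 0, 0], [1, -10, -45, 0, 0, 0, 0], [1, -10, -45, 0, 0, 0, 0], [1, -10, -45, 0, 0, 0, 0], [1, -10, -45, 0, 0, 0, 0], [1, 0, 0, 0, 0, 0, 0], [1, 0, 0, 0, 0, 0, 0]],
  ],
)

```text
t: 12.1
tool_pos: [0.5618, -0.2405, 0.3371]
orientation: [-2.462, -1.951, -0.0]
force: [0.6, 1.2, 0.2]
opening: 0.0007
```

>>> servo_tool(
  plan=[
    [[1, 0, 0, 0, 0, 0, 0], [1, 0, 0, 0, 0, 0, 0], [1, 0, 0, 0, 0, 0, 0], [1, 0, 0, 0, 0, 0, 0], [1, 0, 0, 0, 0, 0, 0], [1, 0, 0, 0, 0, 0, 0]],
  ],
)

```text
t: 12.7
tool_pos: [0.5622, -0.2394, 0.3374]
orientation: [2.459, 1.955, 0.0]
force: [-0.0, -0.7, -0.1]
opening: 0.0006
```

Run:
```python
from h import *
import time
a=shot('top','t7.png');b=shot('side','s7.png')
f=lambda im,k:cv2.resize(im,None,fx=k,fy=k,interpolation=cv2.INTER_CUBIC)[:,:,::-1]
cv2.imwrite('pics/c7.png',np.hstack([f(a[150:250,160:260],4),f(b[180:280,200:300],4)]))
```

```text
(no output)
```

View pics/c7.png

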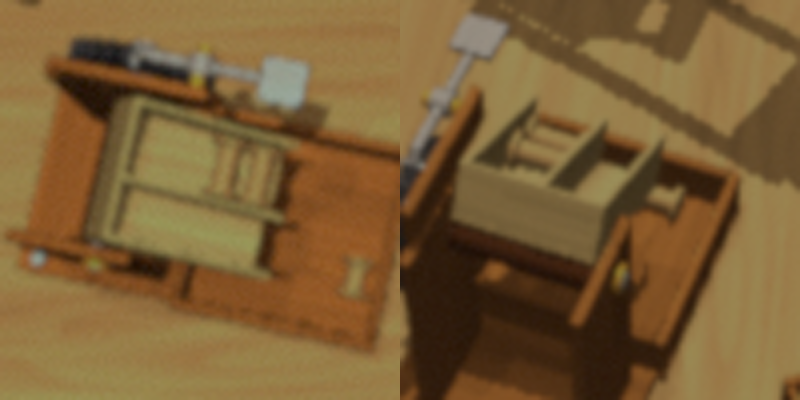

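Run:
```python
import cv2,numpy as np
def f(n,y0,y1,x0,x1):
    im=cv2.imread(n)[y0:y1,x0:x1]; im=cv2.resize(im,(400,560),interpolation=cv2.INTER_CUBIC)
    return (255*(im/255.)**.55).astype(np.uint8)
cv2.imwrite('pics/c8.png',np.hstack([f('pics/t7.png',175,245,205,255),f('pics/s7.png',200,284,215,275)]))
# changes between before/after
for n,a,b in (('top','t3','t7'),('side','s3','s7')):
    d=cv2.absdiff(cv2.imread(f'pics/{a}.png'),cv2.imread(f'pics/{b}.png')).max(2)
    k,l,st,c=cv2.connectedComponentsWithStats((cv2.GaussianBlur(d,(3,3),0)>22).astype(np.uint8))
    print(n,[s[:5].tolist() for s in st[1:] if s[4]>15])
```

```text
top [[182, 70, 295, 314, 42302], [175, 171, 22, 39, 499], [200, 175, 34, 45, 504], [195, 180, 10, 16, 61], [194, 199, 8, 11, 48], [201, 201, 8, 11, 45], [246, 215, 5, 9, 28], [311, 222, 4, 7, 19], [148, 349, 31, 35, 276], [212, 360, 11, 14, 57]]
side [[235, 0, 38, 29, 797], [359, 0, 109, 27, 1091], [212, 7, 114, 96, 3280], [321, 21, 40, 19, 239], [474, 36, 38, 29, 522], [440, 61, 72, 121, 2430], [237, 63, 15, 9, 47], [260, 69, 15, 9, 62], [279, 77, 7, 8, 36], [251, 79, 10, 20, 115], [246, 84, 4, 6, 21], [276, 86, 9, 26, 134], [287, 95, 9, 19, 123], [250, 155, 150, 86, 1551], [210, 159, 183, 151, 4262], [288, 187, 30, 26, 359], [272, 191, 20, 15, 122], [416, 194, 42, 66, 735], [465, 237, 47, 48, 783], [429, 295, 30, 47, 370], [402, 323, 25, 16, 54]]
```

View pics/c8.png

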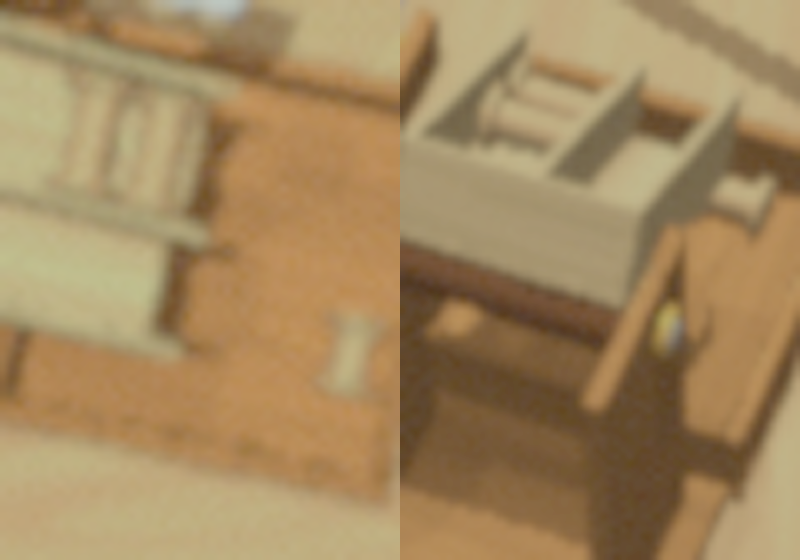

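>>> servo_tool(
  plan=[
    [[1, -30, -25, 0, 0, 0, 0], [1, -40, -25, 0, 0, 0, 0], [1, -40, -25, 0, 0, 0, 0], [1, -40, -20, 0, 0, 0, 0], [1, 0, 0, 0, 0, 0, 0], [1, 0, 0, 0, 0, 0, 0], [1, 0, 0, 0, 0, 0, 0], [1, 0, 0, 0, 0, 0, 0], [1, 0, 0, 0, 0, 0, 0], [1, 0, 0, 0, 0, 0, 0]],
  ],
)

```text
t: 13.8
tool_pos: [0.4127, -0.3342, 0.3372]
orientation: [-2.458, -1.956, -0.0]
force: [-0.2, 0.8, -0.4]
opening: 0.0001
```

Run:
```python
from h import *
a=shot('top','t9.png');b=shot('side','s9.png')
for n,r in (('t',(155,235,165,262)),('s',(180,290,200,300))):
    d=cv2.absdiff(cv2.imread(f'pics/{n}7.png'),cv2.imread(f'pics/{n}9.png')).max(2)[r[0]:r[1],r[2]:r[3]]
    q=np.argwhere(cv2.GaussianBlur(d,(3,3),0)>20);print(n,len(q),q.min(0)+[r[0],r[2]] if len(q) else '',q.max(0)+[r[0],r[2]] if len(q) else '')
f=lambda im:(255*(cv2.resize(im,None,fx=2.0,fy=2.0,interpolation=cv2.INTER_CUBIC)/255.)**.7).astype(np.uint8)[:,:,::-1]
cv2.imwrite('pics/c9.png',np.hstack([f(a[110:380,120:320]),f(b[120:390,150:350])]))
s=monitor.read_state();print(s['t'],s['tool_pos'],s['force'])
```

```text
t 0  
s 1435 [180 218] [226 299]Traceback (most recent call last):
  File "<stdin>", line 7, in <module>
    return _nx.concatenate(arrs, 1, dtype=dtype, casting=casting)
           ~~~~~~~~~~~~~~~^^^^^^^^^^^^^^^^^^^^^^^^^^^^^^^^^^^^^^^
ValueError: all the input array dimensions except for the concatenation axis must match exactly, but along dimension 0, the array at index 0 has size 540 and the array at index 1 has size 528
```

Top view: nothing in the tipper/box area changed over about 1 s, so it has settled. The side-view change overlaps the area where arm shadows fell. One last look.

Run:
```python
import cv2,numpy as np
a=cv2.imread('pics/t9.png');b=cv2.imread('pics/s9.png')
f=lambda im:(255*(cv2.resize(im,None,fx=2.2,fy=2.2,interpolation=cv2.INTER_CUBIC)/255.)**.7).astype(np.uint8)
cv2.imwrite('pics/c9.png',np.hstack([f(a[110:370,130:310]),f(b[120:380,160:340])]))
```

```text
(no output)
```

View pics/c9.png

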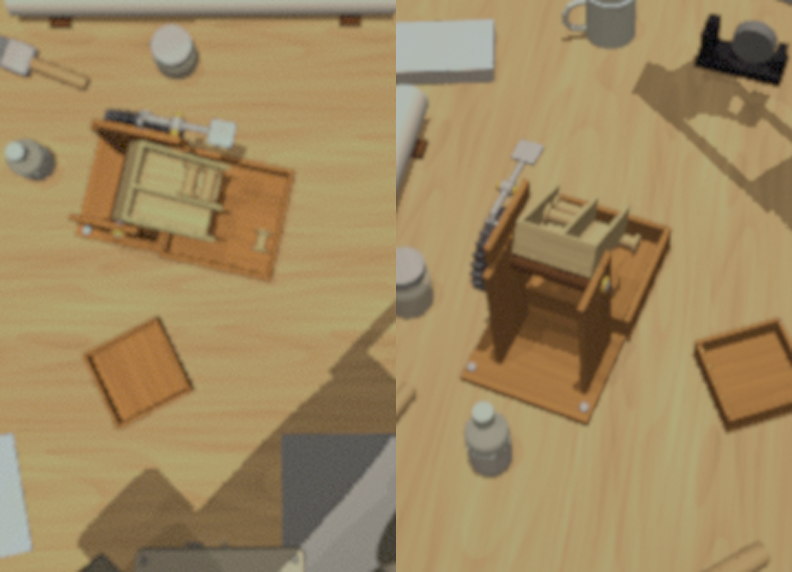

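```bash
python3 -c "
from plant import job; print(job.close_job())"
```

```text
the job is handed in; nothing more can be done
None
```

The job is handed in at about 14 s of the 54 s. My last pictures agree with the goal, except that I could see only one of the three short reels in the box.

**Box:** I pushed the larger box flush against the stand's base with the open gripper. Contact showed as a push force of about 31 N. Measured afterwards, it was centred to about 1 mm, with its centre about 108 mm in front of the shaft.

**Pawl and tray:** I pressed the thumb pad about 13 mm and held it about 1.5 s, until the short reels had rolled out, then let it go. The pad went back to its original position in the picture, so the pawl has dropped. By eye the tray is held at roughly 0.5 rad.

**Last checks:**
- **Long reels:** both are still behind their sill.
- **Short reels:** the open bay is empty and one reel is visible in the box. The other two are not visible on the table area I viewed. I take them to be in the box under the tray, where neither camera can see.
- **Stillness:** two top pictures about 1 s apart showed no change around the tipper and box. The same check from the side did show changes, which I put down to the arm's moving shadow.
- **Other things:** nothing I could see looked shifted. The arm stands clear and touches nothing.
- **Press force:** the sensor read close to 0 N while I pressed the pad, although some 3 to 8 N was expected. The tray still sank, so the pawl did lift.

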